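# Bolt the bread box shut

## Task

The lid of the wooden bread box is down but not bolted. Lift the handle of the steel barrel bolt out of its notch, slide the bolt across onto the lid, and lower the handle fully down into the notch of the catch so that the bolt stays shot; then let go. The catch does not always sit in the same place, so feel for its notch gently and never force the bolt against it.

Things in the scene. Friction and masses are not known exactly. Their poses are not given: they have to be found in the camera images.
- chest: Fixed low wooden bread box, 204 x 290 mm, 85 mm high; a barrel bolt lies along its top near the front (-x) edge. Origin: centre of its underside; x to its back, y to its left, z up. The right 100 mm of its top (toward -y) is the lid. In this frame the bolt's rod axis is the line x = -40, z = 117 mm, along y. Two upright slotted steel strips stand 15 to 28 mm in front of the rod axis.
- bolt: The steel bolt: two fixed guides on the box, a sliding rod 12 mm thick and 156 mm long, and the handle, whose 8 mm stem stands square to the rod and lies in the strips' notches. Origin and axes coincide with chest.
- open_notch (a point): On the rod axis at the open notch (box frame x -40, y 85, z 117 mm). Both notches are 11 mm wide, for the 8 mm stem. The catch notch lies 52 to 86 mm farther toward the box's -y: the catch is screwed on anywhere in that range and is not measured. Between the notches the stem rests on the strip edge (at about 0.5 rad) unless held higher.
- catch_end (a point): Fixed point on the rod axis 90 mm toward -y from the open notch: end of the bolt's travel, not the notch. Just past its notch the catch strip is taller (to 21 mm above the rod axis): it stops a stem lifted less than 0.85 rad. The stopping face is the notch's far wall, so a stopped stem stands 1.5 mm past the notch centre. Press on the strips with under 10 N.
- knob (a point): Centre of the handle's knob, a steel ball 18 mm in diameter, 52 mm from the rod axis; when down it is 32 mm above the box top. Pinched along the box's y, the ball turns between the pads as the handle swings.
- rod (a joint): Slide of the bolt in m: 0 with the handle in the middle of the open notch, grows as it slides toward the box's -y (right) over the lid; stops at -0.004 and 0.090. Friction about 1.5 N.
- handle (a joint): Turn of the handle about the rod in rad: 0 level toward the front (box -x), down in a notch; grows as the knob is lifted up and over; stop at 1.13. It falls back by its own weight (0.06 kg).
- lid (a joint): Hinged lid, the right part of the box top, hinged at the box's right edge: 0 shut, grows as it opens (rad). It has a small wooden knob at the back and near the front a steel loop that the rod slides through.

How it is judged:
By the outcome, as a careful person would: the job done as asked, in the order asked, and still so for the second after the job is handed in, with the robot touching nothing.
It also fails if it takes over 42 s, if anything falls off the work surface, if the arm or the gripper's body presses on something with over 40 N, if the wrist force passes 120 N, or if a joint passes its speed limit or range.

## Robot

A 6-joint arm with a two-finger parallel gripper is mounted at the origin on a cart in front of the work surface, level with it; the furniture and walls round the work are solid. World frame = base frame: x ahead of the robot, y to its left, z up, the work surface at z = 0. Lengths are in mm, angles in rad, forces in N, time in s.
With the tool pointing down it reaches from about 275 to 725 mm from the base axis. Payload 15.9 kg.
Tool frame: the origin (TCP) lies between the finger pads; the fingertips stand 8 mm ahead of it and the grasp point (between the pads) lies 11 mm behind it (arm.tip_reach is the distance from the TCP to the fingertips, in mm); z points along the fingers, y is the line along which they close (so a half turn about z gives the same grasp; the last joint's range is limited). The gripper opens to 85 mm and grips with 20 to 120 N. Pads are 22 mm wide; open, the fingers measure 114 mm over their backs; the gripper's body (76 mm by 85 mm) begins 54 mm behind the grasp point. The pads swing forward as they close: fully open they stand 13 mm farther back than shut.
Start: joints at [-1.301, 0.213, -0.034, 1.323, 0, 1.571], TCP at [133.264, -481.899, 239.306] pointing down, gripper open.
Joint ranges: [-2.98, 2.98], [-0.74, 1.72], [-1.14, 1.35], [-2.1, 2.04], [-1.57, 1.44], [-3.14, 3.14]. Speed limits (rad/s): [1.89, 1.89, 2.39, 2.57, 3.14, 3.14].

## Interface

Orientations are given as a unit quaternion [w, x, y, z].
In Python, from cell import arm gives the robot as it stands.
- The arm moves only by the tool step_arm, never from a script. Its argument "increments" is a list of rows, each an object with "xyz": the shift along the tool's x, y, z in shares of 750 mm (1.0 is 750 mm), a list of three; "rotation": the turn, a rotation vector about the tool's x, y, z in parts of the range, where 1.0 means pi rad, a list of three; "hand": the opening, from 0 (shut) to 1 (fully open). A call has 1 to 20 rows; each row is the pose to reach, as a shift and turn from the pose commanded when the call began, along the tool's axes at that moment; what a row does not reach only later rows make up. A row lasts 1/12 s, in which the tool goes at most 41.7 mm and 7.16 degrees, less where a joint would pass 70% of its speed; a pose out of reach is approached as far as the arm can. No shift or turn number may pass 1 either way. A call with a gripper value outside its range is refused whole. The fingers move at their own pace and stop on an object; "force" is the grip in N (left out, the last holds). Time passes only in rows, so rows that repeat a pose let the fingers close. It gives the time, the measured TCP pose, the force, the opening and the grip force at its end, in the units of the state.
- arm.sense(): the state, without advancing time (a new reading comes with each control period).
- arm.snapshot(name): name is "scene" or "top" or "wrist"; returns a dict with "frame" (400x640x3 uint8, blue, green, red), "z_map" (400x640 float32, mm along the optical axis (not along the pixel's ray), 0 where there is no reading), "K" (3x3 intrinsics, pixels), "eye" and "attitude" of the camera in the world; the wrist camera has in their place "tool_from_camera" (4x4, takes a point from camera to tool coordinates, whose origin is the TCP and whose axes are the flange's). Camera axes: x right, y down, z forward; pixel columns grow to the right and rows downward; lengths in mm; the calibration is good to about 2 mm. A picture is of the moment at which its call begins: read the wrist's pose just before it.
- arm.close_job(): hands the job in; it is judged then, once.
The state is a dict: "clock": time; "joint_positions": joint angles; "qd": joint speeds; "tau": joint torques, N m; "eef_pos": TCP position; "eef_rot": TCP orientation; "contact_force": force on the tool from outside, world axes, zero at the start; "torque": the same for the moment, N m; "opening": opening from 0.0 (shut) to 1.0 (fully open); "gripper_force": force on a finger pad.
Only numpy, scipy, OpenCV 4.12 (cv2) and the standard library are available. Lean on these libraries where they do the work, as an engineer would, in place of code of your own. Each camera call takes 0.05 s, during which the arm holds its last target. There are 200 camera calls.

## Working session

There is one attempt and no reset: what is moved stays moved. The work goes in short steps, Python scripts to look and compute and a tool call to move; the robot and the scene stay as the last step left them, time stands still between calls to the robot, and variables do not carry over. Pictures are saved under pics/ and viewed, at most 10 in all, crops included, and the job is handed in when it is done.

Besides the shell and the picture viewer there is one more tool, called after "Emit:" by a JSON object that holds its "method" and its "body". step_arm: Moves the arm, as the interface text tells. Its arguments: {"type":"object","properties":{"increments":{"type":"array"},"force":{"type":"number"}},"required":["increments"]}

```bash
mkdir -p pics; ls
cat > h.py <<'E'
import numpy as np,cv2
from scipy.spatial.transform import Rotation as R
from cell import arm
def q2R(q): return R.from_quat([q[1],q[2],q[3],q[0]]).as_matrix()
def snap(name):
    s=arm.sense(); d=arm.snapshot(name)
    if name=="wrist":
        T=np.array(d["tool_from_camera"]); Rt=q2R(s["eef_rot"])
        d["Rw"]=Rt@T[:3,:3]; d["tw"]=Rt@T[:3,3]+np.array(s["eef_pos"])
    else:
        a=np.array(d["attitude"]); d["Rw"]=a if a.shape==(3,3) else q2R(a); d["tw"]=np.array(d["eye"])
    return d
def cloud(d):
    K=np.array(d["K"]); z=d["z_map"]; v,u=np.mgrid[:z.shape[0],:z.shape[1]]
    p=np.stack([(u-K[0,2])/K[0,0]*z,(v-K[1,2])/K[1,1]*z,z],-1)
    return p@d["Rw"].T+d["tw"]
E
python3 - <<'E'
from h import *
s=arm.sense();print(s)
for n in["scene","top"]:
    d=snap(n);cv2.imwrite(f"pics/{n}0.png",d["frame"]);np.savez(f"{n}0.npz",P=cloud(d),z=d["z_map"],f=d["frame"]);print(n,d["eye"],d["attitude"],d["K"])
E
```

```text
pics
{'clock': 0.0, 'joint_positions': array([-1.30097451e+00,  2.13364058e-01, -3.50525826e-02,  1.32350751e+00,
        1.40161442e-05,  1.57083131e+00]), 'qd': array([ 0.00151765, -0.00213308, -0.00086613, -0.00096953, -0.00178263,
        0.00070247]), 'tau': array([ 1.64292908e-05, -6.86163068e+01,  4.87117517e+01,  1.74059387e-02,
        1.53191818e-04, -4.00986295e-06]), 'eef_pos': array([ 133.19528419, -481.58724789,  238.81479878]), 'eef_rot': array([-5.59729564e-04,  9.90915513e-01,  1.34484675e-01, -6.89127424e-05]), 'contact_force': array([-0.51715337, -0.17921943, -0.14320093]), 'torque': array([ 0.04429579, -0.01558038,  0.01270626]), 'gripper_force': 0.0, 'opening': 1.0048088592542446}
scene [ 553.92835803 -504.79022782  747.96994175] [-0.33197992  0.94319959  0.01193047  0.00464022] [[471.04571223   0.         319.71178782]
 [  0.         471.04571223 191.72949174]
 [  0.           0.           1.        ]]
top [ 407.85733921   41.54957045 1051.07806894] [ 0.04606346 -0.70274806  0.70764981 -0.05705312] [[512.08991878   0.         312.56201403]
 [  0.         512.08991878 200.02711153]
 [  0.           0.           1.        ]]
```

View pics/scene0.png

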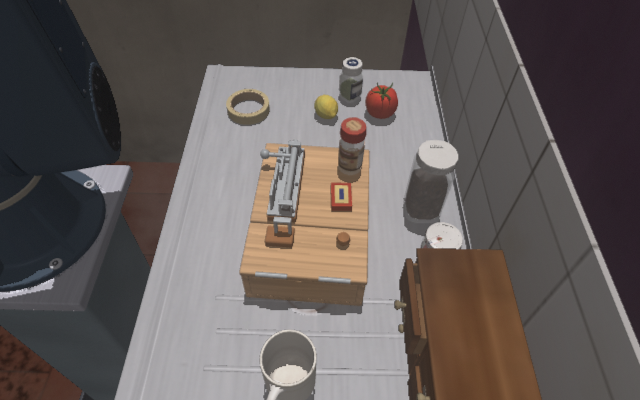

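View pics/top0.png

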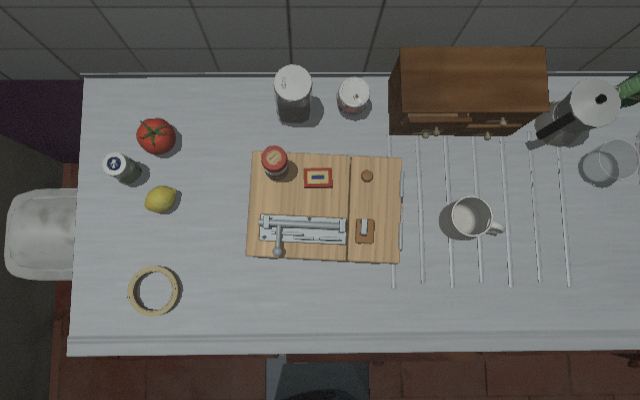

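The scene view shows the knob at about (265,155) with the chest beyond it. The top view shows the knob at (278,252), the chest corners near (255,152), (402,157), (400,263) and (247,257), and the lid on the right.

Run:
```python
from h import *
for n in["top","scene"]:
    f=np.load(f"{n}0.npz");P=f["P"];z=f["z"]
    m=(z>0)&(abs(P[...,2]-85)<6)&(P[...,0]>200)&(P[...,0]<560)&(abs(P[...,1])<260)
    mm=cv2.morphologyEx(m.astype(np.uint8),cv2.MORPH_OPEN,np.ones((5,5)))
    k,l,st,c=cv2.connectedComponentsWithStats(mm)
    big=[i for i in range(1,k) if st[i,4]>300];sel=np.isin(l,big)
    q=P[sel];r=cv2.minAreaRect(q[:,:2].astype(np.float32));print(n,r,np.median(q[:,2]),st[big])
    u,v=(278,252) if n=="top" else (265,155)
    w=P[v-9:v+10,u-9:u+10];h=w[...,2]
    print(np.round(h[::2,::2]).astype(int)); s=w[(h>105)]
    print(s.mean(0),s.min(0),s.max(0))
    cv2.imwrite(f"pics/{n}1.png",cv2.resize(f["f"][190:275,235:415] if n=="top" else f["f"][135:265,230:390],None,fx=4,fy=4,interpolation=cv2.INTER_CUBIC))
```

```text
top ((495.75250244140625, 4.3365325927734375), (295.10302734375, 129.79367065429688), 89.36671447753906) 84.29933283452476 [[ 246  195  103   63 2729]
 [ 348  195   55   69 3055]
 [ 280  242   67   19 1047]]
[[ 84  86  85  86 120 116  85  83  86  86]
 [ 83  87  86  86 120 120  85  81  83  85]
 [ 85  82  85  86 120 120  83  84  83  87]
 [ 85  83 120 124 121 123 119  88  83  85]
 [ 87  84 123 123 127 121 122  85  83  84]
 [ 83  86 124 124 126 122 121  83  86  82]
 [ 83  81  80 125 122 125  83  85  86  84]
 [ 84  85  84  83  86  84  83  84  84  82]
 [  2  -5  -1   2  -1   1   0  -3   0  -2]
 [  2   0  -1   2   0   2  -3  -1  -2   3]]
[451.57844468  89.7339192  151.40915296] [407.85733921  41.54957045 115.63342275] [ 466.54115048   98.84985345 1051.07806894]
scene ((494.9300842285156, -2.3115997314453125), (130.08758544921875, 295.0380554199219), 0.0014332046266645193) 84.88595401294396 [[ 240  146   84  134 6292]]
[[  0  -1  -2  -1   1  86  83  85  83  85]
 [  2  -1   0   1  -2  84  82  83  84  84]
 [ -1  -1  -1 126 126 125  85  86  84  86]
 [ -2  -2 120 124 126 125 123 119 122 119]
 [ -2  -1 119 123 123 122 120 120 120 121]
 [  0   0  -2 118 119 120 116 115 114 116]
 [  0   1   3  -3 111 113  84  84  85  85]
 [  1  -2   0  82  83  86  83  82  83  85]
 [  0  -2   0  83  84  86  86  86  85  86]
 [ -1   0   1  85  84  85  84  83  85  84]]
[456.63065247  79.50375704 126.53674669] [ 443.55888309 -504.79022782  111.05503844] [553.92835803  94.7772039  747.96994175]
```

View pics/scene1.png

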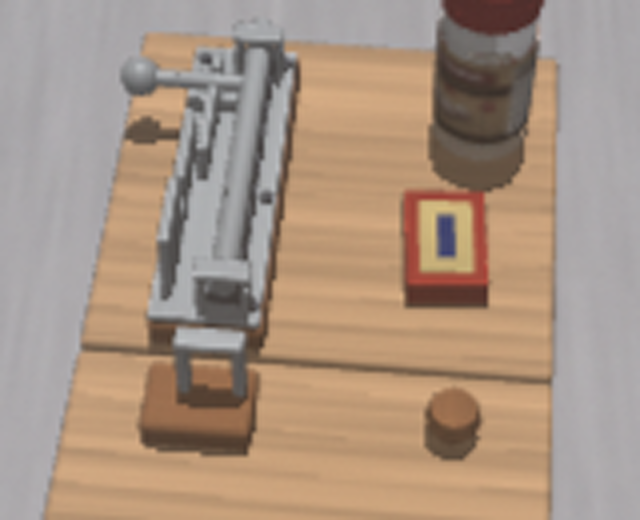

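View pics/top1.png

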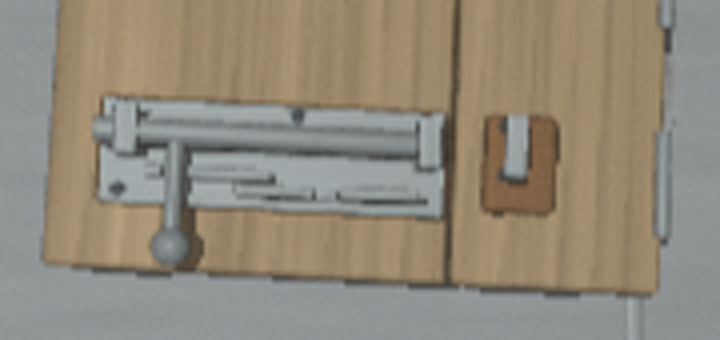

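Run:
```python
from h import *
from scipy.optimize import least_squares
for n in["top","scene"]:
    f=np.load(f"{n}0.npz");P=f["P"];z=f["z"]
    m=(z>0)&(abs(P[...,2]-85)<6)&(P[...,0]>380)&(P[...,0]<700)&(abs(P[...,1])<200)
    mm=cv2.morphologyEx(m.astype(np.uint8),cv2.MORPH_OPEN,np.ones((5,5)))
    q=P[mm>0];r=cv2.minAreaRect(q[:,:2].astype(np.float32));print(n,r,np.median(q[:,2]))
    # front edge line fit: min x per y bin
    yb=np.arange(-125,125,10);pts=[(np.percentile(q[abs(q[:,1]-y)<5][:,0],1),y) for y in yb if (abs(q[:,1]-y)<5).sum()>20]
    pts=np.array(pts);a=np.polyfit(pts[:,1],pts[:,0],1);print("front edge x at y=0, slope",a[1],a[0],"y range",np.percentile(q[:,1],[.2,99.8]))
    u,v=(278,252) if n=="top" else (265,155)
    w=P[v-10:v+11,u-10:u+11].reshape(-1,3);s=w[(w[:,2]>108)&(w[:,2]<135)]
    c=s.mean(0)
    if 1:
        for _ in range(5):
            ss=s[(np.linalg.norm(s-c,axis=1)<13)&(s[:,0]<c[0]+6)]
            c=least_squares(lambda c:np.linalg.norm(ss-c,axis=1)-9,c,loss="soft_l1").x
    print("knob",c,len(ss))
```

```text
top ((538.1443481445312, 1.1693878173828125), (295.09954833984375, 204.37611389160156), 86.81584167480469) 84.32299582335656
front edge x at y=0, slope 441.04398022675275 0.10952897008194304 y range [-146.00428601  150.1825114 ]
knob [450.7155723   92.06429478 116.62842949] 65
scene ((538.4967651367188, -2.690093994140625), (295.8460388183594, 204.2738800048828), 86.73533630371094) 84.90126206812863
front edge x at y=0, slope 439.596586781166 0.06905145308631955 y range [-151.967762    143.82668283]
knob [451.76062964  88.91965801 116.98803202] 66
```

```bash
cat >> h.py <<'E'
YAW=-0.0557; C=np.array([538.3,-0.8,0])
Rb=R.from_euler('z',YAW).as_matrix()
Rgoal=Rb@np.diag([1,-1,-1.])
def box(p): return C+Rb@np.array(p,float)
def tobox(p): return (np.array(p)-C)@Rb
def inc(target,s=None):
    s=s or arm.sense(); Rt=q2R(s["eef_rot"])
    print("xyz",np.round(Rt.T@(np.array(target)-s["eef_pos"]),1),"rot",np.round(R.from_matrix(Rt.T@Rgoal).as_rotvec(),3))
E
python3 - <<'E'
from h import *
T=np.array(arm.snapshot("wrist")["tool_from_camera"]);print(T.round(3))
print(box([-92,85,117]))
inc(box([-110,50,240]))
E
```

```text
[[-1.0000e-03 -9.6000e-01 -2.7900e-01  6.9954e+01]
 [ 1.0000e+00 -1.0000e-03 -1.0000e-03 -3.0800e-01]
 [ 0.0000e+00 -2.7900e-01  9.6000e-01 -1.3579e+02]
 [ 0.0000e+00  0.0000e+00  0.0000e+00  1.0000e+00]]
[451.1747299   89.18992894 117.        ]
xyz [ 430.4 -438.1   -0.7] rot [-0.001  0.     0.326]
```

Run:
```python
from h import *
inc(box([-60,45,240]))
f=np.load("scene0.npz");P=f["P"];m=(f["z"]>0)&(P[...,0]>420)&(P[...,0]<640)&(abs(P[...,1])<140);print(P[m][:,2].max())
```

```text
xyz [ 476.2 -417.3   -0.7] rot [-0.001  0.     0.326]
194.79228467683822
```

The manual's scale: shifts go in shares of 750 mm and turns go in shares of pi rad. Converting my numbers, 240 mm / 750 = 0.32, -210 mm / 750 = -0.28, 0.16 rad / 3.1416 = 0.0509.

Emit:
{"method": "step_arm", "body": {"increments": [{"xyz":[0.32,-0.28,0],"rotation":[0,0,0.0509],"hand":1},{"xyz":[0.32,-0.28,0],"rotation":[0,0,0.0509],"hand":1},{"xyz":[0.32,-0.28,0],"rotation":[0,0,0.0509],"hand":1},{"xyz":[0.32,-0.28,0],"rotation":[0,0,0.0509],"hand":1},{"xyz":[0.32,-0.28,0],"rotation":[0,0,0.0509],"hand":1},{"xyz":[0.32,-0.28,0],"rotation":[0,0,0.0509],"hand":1},{"xyz":[0.32,-0.28,0],"rotation":[0,0,0.0509],"hand":1},{"xyz":[0.32,-0.28,0],"rotation":[0,0,0.0509],"hand":1}]}}

```text
clock: 0.82
eef_pos: [309.5, -212.9, 239.4]
eef_rot: [-0.0, 0.998, 0.055, 0.0]
contact_force: [0.1, -1.3, 0.2]
opening: 0.999
gripper_force: 0.0
```

Run:
```python
from h import *
s=arm.sense();print(s["joint_positions"],s["eef_pos"],s["clock"],s["contact_force"]);inc(box([-60,45,240]))
```

```text
[-6.02897233e-01 -4.27922670e-02 -3.16445480e-01  1.29693867e+00
  4.87651858e-04  2.42805175e+00] [ 309.48339972 -212.86580953  239.37594594] 0.8167 [ 0.09988469 -1.33882279  0.17843725]
xyz [ 199.1 -239.8   -0.5] rot [-0.    -0.     0.166]
```

```bash
sed -i 's/^Rgoal=.*/Rgoal=Rb@np.diag([-1,1,-1.])/' h.py
python3 - <<'E'
from h import *
inc(box([-60,45,240]))
E
```

```text
xyz [ 199.1 -239.8   -0.5] rot [ 1.000e-03 -0.000e+00 -2.975e+00]
```

Scaled: -200 mm / 750 = -0.2667, 160 mm / 750 = 0.2133, -1.5 rad / 3.1416 = -0.4775.

Emit:
{"method": "step_arm", "body": {"increments": [{"xyz":[0.08,-0.096,0],"rotation":[0,0,-0.1432],"hand":1},{"xyz":[0.08,-0.096,0],"rotation":[0,0,-0.1432],"hand":1},{"xyz":[0.08,-0.096,0],"rotation":[0,0,-0.1432],"hand":1},{"xyz":[0.08,-0.096,0],"rotation":[0,0,-0.1432],"hand":1},{"xyz":[0.16,-0.192,0],"rotation":[0,0,-0.2865],"hand":1},{"xyz":[0.16,-0.192,0],"rotation":[0,0,-0.2865],"hand":1},{"xyz":[0.16,-0.192,0],"rotation":[0,0,-0.2865],"hand":1},{"xyz":[0.16,-0.192,0],"rotation":[0,0,-0.2865],"hand":1},{"xyz":[0.2133,-0.2667,0],"rotation":[0,0,-0.4775],"hand":1},{"xyz":[0.2133,-0.2667,0],"rotation":[0,0,-0.4775],"hand":1},{"xyz":[0.2133,-0.2667,0],"rotation":[0,0,-0.4775],"hand":1},{"xyz":[0.2133,-0.2667,0],"rotation":[0,0,-0.4775],"hand":1},{"xyz":[0.2133,-0.2667,0],"rotation":[0,0,-0.4775],"hand":1},{"xyz":[0.2133,-0.2667,0],"rotation":[0,0,-0.4775],"hand":1}]}}

```text
clock: 1.98
eef_pos: [445.6, 1.0, 239.1]
eef_rot: [-0.0, 0.691, 0.723, -0.0]
contact_force: [-0.2, 0.2, -0.1]
opening: 0.995
gripper_force: 0.0
```

Run:
```python
from h import *
s=arm.sense();print(s["joint_positions"],s["eef_pos"],s["clock"],s["contact_force"]);inc(box([-62,48,240]))
```

```text
[ 2.25104043e-03  1.01755651e-01 -1.67400156e-01  1.30214144e+00
  1.32508011e-05  1.52860698e+00] [445.64995531   1.00725372 239.08979964] 1.9833 [-0.20405514  0.21616567 -0.06810555]
xyz [48.  35.6 -0.9] rot [-0.    -0.    -1.471]
```

Scaled: 48 mm / 750 = 0.064, 36 mm / 750 = 0.048, -1.471 rad / 3.1416 = -0.4682.

Emit:
{"method": "step_arm", "body": {"increments": [{"xyz":[0.064,0.048,0],"rotation":[0,0,-0.2387],"hand":1},{"xyz":[0.064,0.048,0],"rotation":[0,0,-0.2387],"hand":1},{"xyz":[0.064,0.048,0],"rotation":[0,0,-0.2387],"hand":1},{"xyz":[0.064,0.048,0],"rotation":[0,0,-0.2387],"hand":1},{"xyz":[0.064,0.048,0],"rotation":[0,0,-0.2387],"hand":1},{"xyz":[0.064,0.048,0],"rotation":[0,0,-0.2387],"hand":1},{"xyz":[0.064,0.048,0],"rotation":[0,0,-0.4682],"hand":1},{"xyz":[0.064,0.048,0],"rotation":[0,0,-0.4682],"hand":1},{"xyz":[0.064,0.048,0],"rotation":[0,0,-0.4682],"hand":1},{"xyz":[0.064,0.048,0],"rotation":[0,0,-0.4682],"hand":1},{"xyz":[0.064,0.048,0],"rotation":[0,0,-0.4682],"hand":1},{"xyz":[0.064,0.048,0],"rotation":[0,0,-0.4682],"hand":1},{"xyz":[0.064,0.048,0],"rotation":[0,0,-0.4682],"hand":1},{"xyz":[0.064,0.048,0],"rotation":[0,0,-0.4682],"hand":1}]}}

```text
clock: 3.15
eef_pos: [479.8, 50.1, 239.3]
eef_rot: [-0.0, 0.033, 0.999, -0.0]
contact_force: [0.7, -1.3, -1.2]
opening: 1.001
gripper_force: 0.0
```

Run:
```python
from h import *
s=arm.sense();print(s["joint_positions"],s["eef_pos"],s["clock"],s["contact_force"]);inc(box([-62,48,240]))
d=snap("wrist");P=cloud(d);np.savez("w1.npz",P=P,f=d["frame"],z=d["z_map"],K=d["K"],Rw=d["Rw"],tw=d["tw"]);cv2.imwrite("pics/w1.png",d["frame"])
```

```text
[ 1.03987632e-01  1.76703887e-01 -7.93053377e-02  1.31492450e+00
  1.31446238e-05  1.70645735e-01] [479.76962893  50.07478184 239.25194214] 3.15 [ 0.68452242 -1.3117836  -1.20870219]
xyz [ 0.7  0.5 -0.7] rot [-0.    -0.    -0.011]
```

View pics/w1.png

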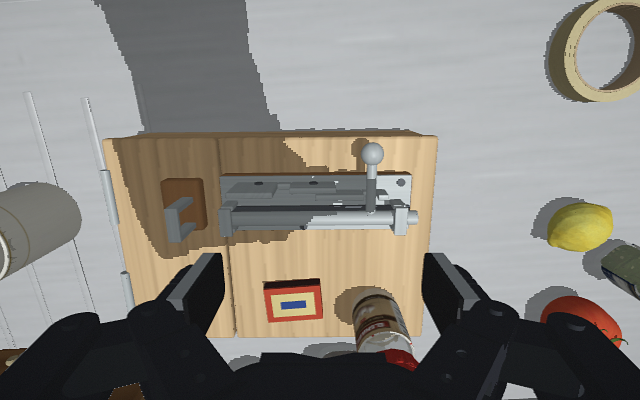

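The wrist view shows the knob at (372,153) and the stem running down to the rod at y≈217. The strips lie at rows 185–205 and the lid loop at (180,215).

Run:
```python
from h import *
from scipy.optimize import least_squares
f=np.load("w1.npz");P=f["P"]
w=P[140:167,358:387].reshape(-1,3);s=w[(w[:,2]>108)&(w[:,2]<135)];c=s.mean(0)
for _ in range(5):
    ss=s[(np.linalg.norm(s-c,axis=1)<13)&(s[:,0]<c[0]+5)]
    c=least_squares(lambda c:np.linalg.norm(ss-c,axis=1)-9,c,loss="soft_l1").x
print("knob",c,tobox(c),len(ss))
B=tobox(P)
m=(abs(B[...,2]-85)<5)&(abs(B[...,0])<120)&(abs(B[...,1])<170)
m=cv2.morphologyEx(m.astype(np.uint8),cv2.MORPH_OPEN,np.ones((5,5)))>0
print("top",np.median(B[m][:,2]),"y",np.percentile(B[m][:,1],[.3,99.7]),"x front",np.percentile(B[m][:,0],[.3]))
for y in np.arange(96,-14,-2):
    r=[]
    for lo,hi in((-73,-69),(-69,-65),(-65,-60),(-60,-55),(-55,-50)):
        q=B[(abs(B[...,1]-y)<1)&(B[...,0]>lo)&(B[...,0]<hi)&(B[...,2]>80)][:,2]
        r.append(int(q.max()) if len(q) else 0)
    print(y,r,end=";")
cv2.imwrite("pics/w1c.png",cv2.resize(f["f"][140:240,210:430],None,fx=3.6,fy=3.6,interpolation=cv2.INTER_CUBIC))
```

```text
knob [449.81394297  90.00302211 118.08601779] [-93.40394243  85.73607554 118.08601779] 383
top 86.08744808543649 y [-141.64711446  145.5390869 ] x front [-103.61222241]
96 [303, 105, 123, 123, 302];94 [305, 304, 124, 303, 303];92 [308, 307, 307, 123, 104];90 [310, 310, 309, 277, 274];88 [312, 312, 312, 123, 122];86 [314, 314, 312, 123, 122];84 [314, 314, 123, 122, 124];82 [122, 122, 120, 121, 121];80 [105, 105, 121, 123, 105];78 [105, 105, 123, 124, 105];76 [105, 105, 123, 123, 104];74 [105, 105, 123, 124, 104];72 [104, 104, 123, 123, 105];70 [105, 104, 123, 123, 104];68 [313, 104, 123, 122, 104];66 [314, 105, 123, 124, 104];64 [315, 105, 123, 123, 105];62 [317, 105, 123, 123, 104];60 [319, 104, 123, 123, 105];58 [319, 127, 124, 123, 104];56 [319, 127, 127, 124, 105];54 [319, 127, 126, 123, 104];52 [319, 128, 126, 123, 105];50 [319, 127, 127, 123, 104];48 [319, 126, 126, 123, 105];46 [319, 128, 125, 123, 105];44 [319, 128, 126, 123, 104];42 [319, 127, 126, 122, 105];40 [319, 127, 126, 104, 105];38 [319, 128, 126, 105, 105];36 [319, 127, 125, 105, 105];34 [318, 128, 126, 104, 105];32 [316, 127, 126, 105, 105];30 [314, 127, 126, 104, 105];28 [313, 128, 126, 105, 104];26 [127, 127, 126, 105, 106];24 [124, 127, 126, 105, 105];22 [126, 126, 126, 105, 105];20 [113, 112, 0, 105, 105];18 [111, 112, 111, 105, 105];16 [111, 113, 110, 105, 105];14 [110, 112, 111, 104, 104];12 [111, 113, 111, 105, 105];10 [314, 314, 125, 104, 104];8 [313, 313, 311, 105, 104];6 [311, 311, 311, 276, 271];4 [309, 309, 308, 276, 274];2 [306, 283, 139, 0, 105];0 [304, 139, 139, 303, 302];-2 [301, 140, 137, 302, 301];-4 [299, 298, 298, 299, 299];-6 [299, 299, 299, 299, 296];-8 [299, 300, 300, 299, 295];-10 [318, 301, 300, 300, 105];-12 [318, 315, 301, 301, 105];
```

View pics/w1c.png

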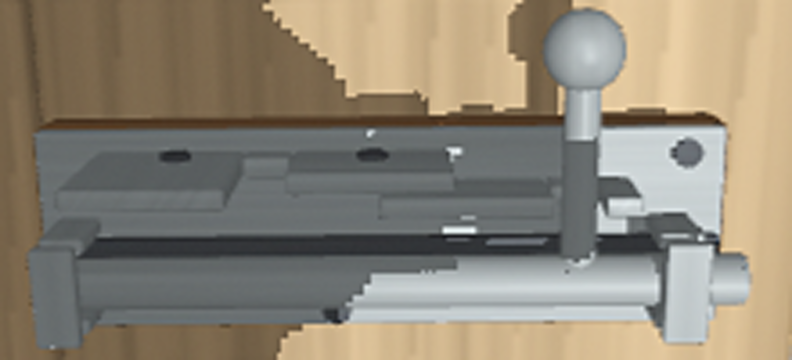

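Run:
```python
from h import *
inc(box([-95,85.6,190]));inc(box([-95,85.6,109]))
```

```text
xyz [34.2 37.7 49.3] rot [-0.    -0.    -0.011]
xyz [ 34.1  37.7 130.3] rot [-0.    -0.    -0.011]
```

Scaled: 130 mm / 750 = 0.1733, 34.2 mm / 750 = 0.0456, -0.011 rad / 3.1416 = -0.0035.

Emit:
{"method": "step_arm", "body": {"increments": [{"xyz":[0.0456,0.05,0.0333],"rotation":[0,0,-0.0035],"hand":0.5},{"xyz":[0.0456,0.05,0.0667],"rotation":[0,0,-0.0035],"hand":0.5},{"xyz":[0.0456,0.05,0.0867],"rotation":[0,0,-0.0035],"hand":0.5},{"xyz":[0.0456,0.05,0.1067],"rotation":[0,0,-0.0035],"hand":0.5},{"xyz":[0.0456,0.05,0.1267],"rotation":[0,0,-0.0035],"hand":0.5},{"xyz":[0.0456,0.05,0.1467],"rotation":[0,0,-0.0035],"hand":0.5},{"xyz":[0.0456,0.05,0.1627],"rotation":[0,0,-0.0035],"hand":0.5},{"xyz":[0.0456,0.05,0.1733],"rotation":[0,0,-0.0035],"hand":0.5},{"xyz":[0.0456,0.05,0.1733],"rotation":[0,0,-0.0035],"hand":0.5},{"xyz":[0.0456,0.05,0.1733],"rotation":[0,0,-0.0035],"hand":0.5}]}}

```text
clock: 4.03
eef_pos: [447.9, 89.6, 109.4]
eef_rot: [-0.0, 0.026, 1.0, -0.0]
contact_force: [-0.1, 0.5, 0.2]
opening: 0.502
gripper_force: 0.0
```

Run:
```python
from h import *
s=arm.sense();print(tobox(s["eef_pos"]),s["contact_force"],s["opening"])
d=snap("wrist");cv2.imwrite("pics/w2.png",d["frame"])
```

```text
[-95.28442901  85.26590924 109.4425433 ] [-0.05010514  0.46768536  0.18983337] 0.5019461772106644
```

View pics/w2.png

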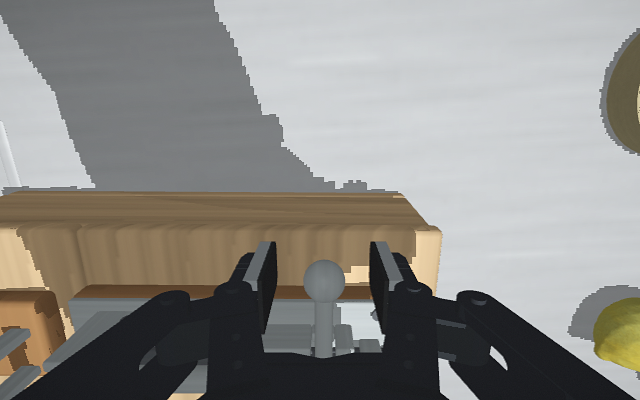

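The knob sits at (323,282), midway between the pads (275 and 372), so I'm closing.

Emit:
{"method": "step_arm", "body": {"increments": [{"xyz":[0,0,0],"rotation":[0,0,0],"hand":0.1},{"xyz":[0,0,0],"rotation":[0,0,0],"hand":0.1},{"xyz":[0,0,0],"rotation":[0,0,0],"hand":0.1},{"xyz":[0,0,0],"rotation":[0,0,0],"hand":0.1},{"xyz":[0,0,0],"rotation":[0,0,0],"hand":0.1},{"xyz":[0,0,0],"rotation":[0,0,0],"hand":0.1},{"xyz":[0,0,0],"rotation":[0,0,0],"hand":0.1},{"xyz":[0,0,0],"rotation":[0,0,0],"hand":0.1}], "force": 25}}

```text
clock: 4.75
eef_pos: [448.4, 89.8, 109.7]
eef_rot: [0.0, 0.025, 1.0, 0.0]
contact_force: [0.1, 0.1, 6.0]
opening: 0.184
gripper_force: 24.4
```

Scaled: -31.5 mm / 750 = -0.042, -29.4 mm / 750 = -0.0392.

Emit:
{"method": "step_arm", "body": {"increments": [{"xyz":[-0.0001,0,-0.0035],"rotation":[0,0,0],"hand":0.1},{"xyz":[-0.0004,0,-0.0069],"rotation":[0,0,0],"hand":0.1},{"xyz":[-0.0008,0,-0.0104],"rotation":[0,0,0],"hand":0.1},{"xyz":[-0.0013,0,-0.0137],"rotation":[0,0,0],"hand":0.1},{"xyz":[-0.0021,0,-0.0172],"rotation":[0,0,0],"hand":0.1},{"xyz":[-0.0031,0,-0.0205],"rotation":[0,0,0],"hand":0.1},{"xyz":[-0.0043,0,-0.0237],"rotation":[0,0,0],"hand":0.1},{"xyz":[-0.0055,0,-0.0269],"rotation":[0,0,0],"hand":0.1},{"xyz":[-0.0069,0,-0.0301],"rotation":[0,0,0],"hand":0.1},{"xyz":[-0.0085,0,-0.0332],"rotation":[0,0,0],"hand":0.1},{"xyz":[-0.0103,0,-0.0363],"rotation":[0,0,0],"hand":0.1},{"xyz":[-0.0121,0,-0.0392],"rotation":[0,0,0],"hand":0.1},{"xyz":[-0.0141,0,-0.042],"rotation":[0,0,0],"hand":0.1},{"xyz":[-0.0141,0,-0.042],"rotation":[0,0,0],"hand":0.1},{"xyz":[-0.0141,0,-0.042],"rotation":[0,0,0],"hand":0.1}]}}

```text
clock: 6.0
eef_pos: [458.7, 89.1, 140.9]
eef_rot: [0.0, 0.025, 1.0, -0.0]
contact_force: [0.5, 1.0, -2.2]
opening: 0.185
gripper_force: 24.4
```

Run:
```python
from h import *
from scipy.optimize import least_squares
s=arm.sense();print(tobox(s["eef_pos"]),s["contact_force"],s["opening"],s["gripper_force"])
d=snap("wrist");cv2.imwrite("pics/w3.png",d["frame"])
d=snap("scene");cv2.imwrite("pics/s3.png",cv2.resize(d["frame"][110:260,210:400],None,fx=3.6,fy=3.6,interpolation=cv2.INTER_CUBIC))
```

```text
[-84.50091362  85.33270395 140.85159404] [ 0.54177519  0.97505353 -2.15531169] 0.1850775414797587 24.384399354457855
```

View pics/w3.png

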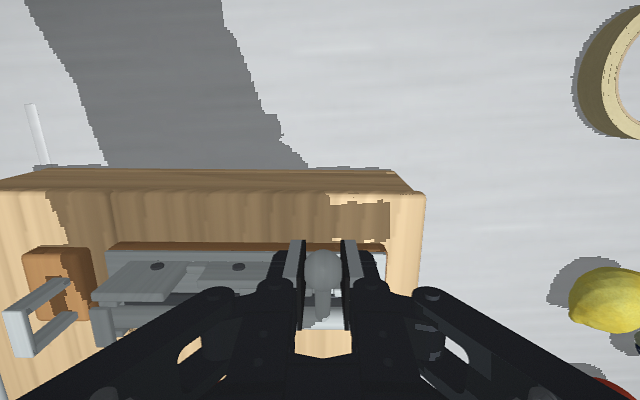

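The ball is held between the pads at (322,268), lifted clear. I'm sliding most of the way now.

Scaled: -25 mm / 750 = -0.0333, -24 mm / 750 = -0.032.

Emit:
{"method": "step_arm", "body": {"increments": [{"xyz":[0,-0.0027,0],"rotation":[0,0,0],"hand":0.1},{"xyz":[0,-0.0067,0],"rotation":[0,0,0],"hand":0.1},{"xyz":[0,-0.0107,0],"rotation":[0,0,0],"hand":0.1},{"xyz":[0,-0.0147,0],"rotation":[0,0,0],"hand":0.1},{"xyz":[0,-0.0187,0],"rotation":[0,0,0],"hand":0.1},{"xyz":[0,-0.0227,0],"rotation":[0,0,0],"hand":0.1},{"xyz":[0,-0.0267,0],"rotation":[0,0,0],"hand":0.1},{"xyz":[0,-0.0293,0],"rotation":[0,0,0],"hand":0.1},{"xyz":[0,-0.032,0],"rotation":[0,0,0],"hand":0.1},{"xyz":[0,-0.0333,0],"rotation":[0,0,0],"hand":0.1}]}}

```text
clock: 6.93
eef_pos: [457.2, 63.9, 140.8]
eef_rot: [-0.0, 0.025, 1.0, -0.0]
contact_force: [1.5, 1.8, -2.6]
opening: 0.184
gripper_force: 24.4
```

Scaled: -36 mm / 750 = -0.048, -35 mm / 750 = -0.0467.

Emit:
{"method": "step_arm", "body": {"increments": [{"xyz":[0,-0.004,0],"rotation":[0,0,0],"hand":0.1},{"xyz":[0,-0.008,0],"rotation":[0,0,0],"hand":0.1},{"xyz":[0,-0.012,0],"rotation":[0,0,0],"hand":0.1},{"xyz":[0,-0.016,0],"rotation":[0,0,0],"hand":0.1},{"xyz":[0,-0.02,0],"rotation":[0,0,0],"hand":0.1},{"xyz":[0,-0.024,0],"rotation":[0,0,0],"hand":0.1},{"xyz":[0,-0.028,0],"rotation":[0,0,0],"hand":0.1},{"xyz":[0,-0.032,0],"rotation":[0,0,0],"hand":0.1},{"xyz":[0,-0.036,0],"rotation":[0,0,0],"hand":0.1},{"xyz":[0,-0.04,0],"rotation":[0,0,0],"hand":0.1},{"xyz":[0,-0.0427,0],"rotation":[0,0,0],"hand":0.1},{"xyz":[0,-0.0453,0],"rotation":[0,0,0],"hand":0.1},{"xyz":[0,-0.0467,0],"rotation":[0,0,0],"hand":0.1},{"xyz":[0,-0.048,0],"rotation":[0,0,0],"hand":0.1},{"xyz":[0,-0.048,0],"rotation":[0,0,0],"hand":0.1}]}}

```text
clock: 8.18
eef_pos: [455.3, 28.0, 140.8]
eef_rot: [-0.0, 0.025, 1.0, -0.0]
contact_force: [-5.0, -0.3, 1.2]
opening: 0.184
gripper_force: 24.6
```

Run:
```python
from h import *
s=arm.sense();print(tobox(s["eef_pos"]),s["contact_force"]@Rb,s["opening"],s["gripper_force"])
d=snap("wrist");cv2.imwrite("pics/w4.png",cv2.resize(d["frame"][200:380,200:460],None,fx=3,fy=3,interpolation=cv2.INTER_CUBIC))
```

```text
[-84.43956371  24.16365189 140.76084619] [-4.94864272 -0.61447418  1.18436313] 0.18380731728542438 24.627681970596313
```

View pics/w4.png

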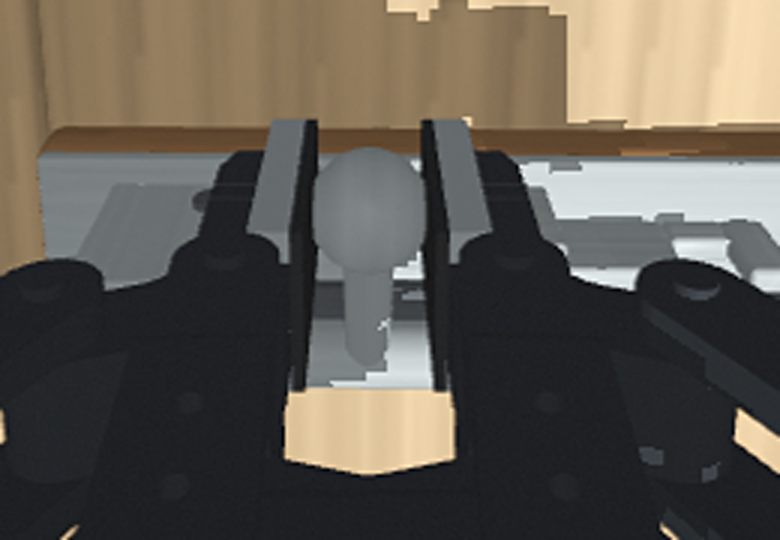

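The ball is still centred in the pads. There is a −5 N x force, so I'll relieve it by 0.6 mm and creep on.

Scaled: -3 mm / 750 = -0.004, -2 mm / 750 = -0.0027.

Emit:
{"method": "step_arm", "body": {"increments": [{"xyz":[0.0004,0,0],"rotation":[0,0,0],"hand":0.1},{"xyz":[0.0008,0,0],"rotation":[0,0,0],"hand":0.1},{"xyz":[0.0008,-0.0013,0],"rotation":[0,0,0],"hand":0.1},{"xyz":[0.0008,-0.0027,0],"rotation":[0,0,0],"hand":0.1},{"xyz":[0.0008,-0.004,0],"rotation":[0,0,0],"hand":0.1},{"xyz":[0.0008,-0.004,0],"rotation":[0,0,0],"hand":0.1}]}}

```text
clock: 8.73
eef_pos: [455.0, 25.1, 140.9]
eef_rot: [0.0, 0.025, 1.0, 0.0]
contact_force: [0.1, 0.3, -2.3]
opening: 0.19
gripper_force: 24.5
```

Scaled: -3.5 mm / 750 = -0.0047, -2.8 mm / 750 = -0.0037.

Emit:
{"method": "step_arm", "body": {"increments": [{"xyz":[0.0001,-0.0009,0],"rotation":[0,0,0],"hand":0.1},{"xyz":[0.0001,-0.0019,0],"rotation":[0,0,0],"hand":0.1},{"xyz":[0.0001,-0.0028,0],"rotation":[0,0,0],"hand":0.1},{"xyz":[0.0001,-0.0037,0],"rotation":[0,0,0],"hand":0.1},{"xyz":[0.0001,-0.0047,0],"rotation":[0,0,0],"hand":0.1},{"xyz":[0.0001,-0.0047,0],"rotation":[0,0,0],"hand":0.1}]}}

```text
clock: 9.23
eef_pos: [454.7, 21.6, 140.8]
eef_rot: [0.0, 0.025, 1.0, -0.0]
contact_force: [4.0, 0.4, -4.3]
opening: 0.184
gripper_force: 24.4
```

Scaled: -1 mm / 750 = -0.0013, -0.5 mm / 750 = -0.0007.

Emit:
{"method": "step_arm", "body": {"increments": [{"xyz":[0,-0.0007,0],"rotation":[0,0,0],"hand":0.1},{"xyz":[0,-0.0013,0],"rotation":[0,0,0],"hand":0.1},{"xyz":[0,-0.0013,0],"rotation":[0,0,0],"hand":0.1}]}}

```text
clock: 9.48
eef_pos: [454.6, 20.7, 140.8]
eef_rot: [0.0, 0.025, 1.0, -0.0]
contact_force: [3.8, 1.8, -5.3]
opening: 0.184
gripper_force: 24.4
```

Scaled: -0.8 mm / 750 = -0.0011, -0.4 mm / 750 = -0.0005.

Emit:
{"method": "step_arm", "body": {"increments": [{"xyz":[-0.0003,0,0.0001],"rotation":[0,0,0],"hand":0.1},{"xyz":[-0.0004,-0.0005,0.0003],"rotation":[0,0,0],"hand":0.1},{"xyz":[-0.0004,-0.0011,0.0003],"rotation":[0,0,0],"hand":0.1},{"xyz":[-0.0004,-0.0011,0.0003],"rotation":[0,0,0],"hand":0.1}]}}

```text
clock: 9.82
eef_pos: [454.5, 19.9, 140.6]
eef_rot: [-0.0, 0.025, 1.0, 0.0]
contact_force: [0.8, 0.2, -2.9]
opening: 0.186
gripper_force: 24.5
```

Scaled: -0.8 mm / 750 = -0.0011, -0.4 mm / 750 = -0.0005.

Emit:
{"method": "step_arm", "body": {"increments": [{"xyz":[0,-0.0005,0],"rotation":[0,0,0],"hand":0.1},{"xyz":[0,-0.0011,0],"rotation":[0,0,0],"hand":0.1},{"xyz":[0,-0.0011,0],"rotation":[0,0,0],"hand":0.1}]}}

```text
clock: 10.07
eef_pos: [454.5, 19.1, 140.6]
eef_rot: [-0.0, 0.025, 1.0, 0.0]
contact_force: [0.3, 1.3, -1.6]
opening: 0.184
gripper_force: 24.5
```

Scaled: -0.6 mm / 750 = -0.0008, -0.3 mm / 750 = -0.0004.

Emit:
{"method": "step_arm", "body": {"increments": [{"xyz":[0,-0.0004,0],"rotation":[0,0,0],"hand":0.1},{"xyz":[0,-0.0008,0],"rotation":[0,0,0],"hand":0.1},{"xyz":[0,-0.0008,0],"rotation":[0,0,0],"hand":0.1}]}}

```text
clock: 10.32
eef_pos: [454.5, 18.5, 140.6]
eef_rot: [-0.0, 0.025, 1.0, -0.0]
contact_force: [-0.4, 1.6, -1.2]
opening: 0.179
gripper_force: 24.6
```

Emit:
{"method": "step_arm", "body": {"increments": [{"xyz":[0,-0.0004,0],"rotation":[0,0,0],"hand":0.1},{"xyz":[0,-0.0007,0],"rotation":[0,0,0],"hand":0.1},{"xyz":[0,-0.0007,0],"rotation":[0,0,0],"hand":0.1}]}}

```text
clock: 10.57
eef_pos: [454.5, 18.1, 140.6]
eef_rot: [-0.0, 0.025, 1.0, 0.0]
contact_force: [-1.9, 2.5, -0.6]
opening: 0.189
gripper_force: 24.6
```

Scaled: -0.4 mm / 750 = -0.0005, -0.2 mm / 750 = -0.0003.

Emit:
{"method": "step_arm", "body": {"increments": [{"xyz":[0,-0.0003,0],"rotation":[0,0,0],"hand":0.1},{"xyz":[0,-0.0005,0],"rotation":[0,0,0],"hand":0.1},{"xyz":[0,-0.0005,0],"rotation":[0,0,0],"hand":0.1}]}}

```text
clock: 10.82
eef_pos: [454.5, 17.9, 140.6]
eef_rot: [-0.0, 0.025, 1.0, 0.0]
contact_force: [-2.2, 3.5, -0.6]
opening: 0.186
gripper_force: 24.7
```

Scaled: -0.3 mm / 750 = -0.0004.

Emit:
{"method": "step_arm", "body": {"increments": [{"xyz":[0,-0.0004,0],"rotation":[0,0,0],"hand":0.1},{"xyz":[0,-0.0004,0],"rotation":[0,0,0],"hand":0.1},{"xyz":[0,-0.0004,0],"rotation":[0,0,0],"hand":0.1}]}}

```text
clock: 11.07
eef_pos: [454.5, 17.8, 140.6]
eef_rot: [-0.0, 0.025, 1.0, 0.0]
contact_force: [-1.4, 6.6, -0.5]
opening: 0.19
gripper_force: 24.7
```

Scaled: 6.6 mm / 750 = 0.0088, 5.4 mm / 750 = 0.0072.

Emit:
{"method": "step_arm", "body": {"increments": [{"xyz":[0,0.0016,0],"rotation":[0,0,0],"hand":0.1},{"xyz":[0,0.0029,0],"rotation":[0,0,0],"hand":0.1},{"xyz":[0,0.0029,0],"rotation":[0,0,0],"hand":0.1},{"xyz":[0.002,0.0029,0.0028],"rotation":[0,0,0],"hand":0.1},{"xyz":[0.0029,0.0029,0.0043],"rotation":[0,0,0],"hand":0.1},{"xyz":[0.0039,0.0029,0.0057],"rotation":[0,0,0],"hand":0.1},{"xyz":[0.0047,0.0029,0.0072],"rotation":[0,0,0],"hand":0.1},{"xyz":[0.0056,0.0029,0.0088],"rotation":[0,0,0],"hand":0.1},{"xyz":[0.0056,0.0029,0.0088],"rotation":[0,0,0],"hand":0.1}]}}

```text
clock: 11.82
eef_pos: [450.9, 19.7, 134.0]
eef_rot: [0.001, 0.025, 1.0, -0.0]
contact_force: [5.2, -1.3, -2.5]
opening: 0.185
gripper_force: 24.6
```

Scaled: 2.3 mm / 750 = 0.0031, 1.2 mm / 750 = 0.0016.

Emit:
{"method": "step_arm", "body": {"increments": [{"xyz":[0.0008,0,0.0015],"rotation":[0,0,0],"hand":0.1},{"xyz":[0.0016,0,0.0031],"rotation":[0,0,0],"hand":0.1},{"xyz":[0.0016,0,0.0031],"rotation":[0,0,0],"hand":0.1}]}}

```text
clock: 12.07
eef_pos: [450.0, 19.8, 131.8]
eef_rot: [0.001, 0.025, 1.0, -0.0]
contact_force: [6.0, -2.1, -1.3]
opening: 0.185
gripper_force: 24.6
```

Emit:
{"method": "step_arm", "body": {"increments": [{"xyz":[-0.0008,-0.0003,0],"rotation":[0,0,0],"hand":0.1},{"xyz":[0.0004,-0.0003,0.0027],"rotation":[0,0,0],"hand":0.1},{"xyz":[0.0016,-0.0003,0.0057],"rotation":[0,0,0],"hand":0.1},{"xyz":[0.0027,-0.0003,0.0089],"rotation":[0,0,0],"hand":0.1},{"xyz":[0.0036,-0.0003,0.0123],"rotation":[0,0,0],"hand":0.1},{"xyz":[0.0036,-0.0003,0.0123],"rotation":[0,0,0],"hand":0.1}]}}

```text
clock: 12.57
eef_pos: [446.1, 19.9, 121.9]
eef_rot: [-0.0, 0.025, 1.0, 0.0]
contact_force: [-0.6, 0.9, 1.7]
opening: 0.188
gripper_force: 25.0
```

Scaled: 12.2 mm / 750 = 0.0163, 1.6 mm / 750 = 0.0021.

Emit:
{"method": "step_arm", "body": {"increments": [{"xyz":[0.0008,0,0.0035],"rotation":[0,0,0],"hand":0.1},{"xyz":[0.0013,0,0.0068],"rotation":[0,0,0],"hand":0.1},{"xyz":[0.0017,0,0.0103],"rotation":[0,0,0],"hand":0.1},{"xyz":[0.002,0,0.0136],"rotation":[0,0,0],"hand":0.1},{"xyz":[0.0021,0,0.0155],"rotation":[0,0,0],"hand":0.1},{"xyz":[0.0021,0,0.0163],"rotation":[0,0,0],"hand":0.1},{"xyz":[0.0021,0,0.0163],"rotation":[0,0,0],"hand":0.1}]}}

```text
clock: 13.15
eef_pos: [445.1, 19.9, 110.6]
eef_rot: [0.0, 0.025, 1.0, 0.0]
contact_force: [-4.2, 2.0, 11.9]
opening: 0.188
gripper_force: 26.2
```

The handle is at the bottom of the notch. I'm easing the pressure, opening and looking.

Scaled: -0.8 mm / 750 = -0.0011.

Emit:
{"method": "step_arm", "body": {"increments": [{"xyz":[0,0,-0.0011],"rotation":[0,0,0],"hand":0.1},{"xyz":[0,0,-0.0011],"rotation":[0,0,0],"hand":0.1},{"xyz":[0,0,-0.0011],"rotation":[0,0,0],"hand":0.3},{"xyz":[0,0,-0.0011],"rotation":[0,0,0],"hand":0.5},{"xyz":[0,0,-0.0011],"rotation":[0,0,0],"hand":0.5},{"xyz":[0,0,-0.0011],"rotation":[0,0,0],"hand":0.5},{"xyz":[0,0,-0.0011],"rotation":[0,0,0],"hand":0.5}]}}

```text
clock: 13.73
eef_pos: [445.0, 19.8, 111.0]
eef_rot: [-0.0, 0.025, 1.0, -0.0]
contact_force: [-0.0, -0.7, -0.0]
opening: 0.503
gripper_force: 0.0
```

Scaled: -130 mm / 750 = -0.1733, -115 mm / 750 = -0.1533.

Emit:
{"method": "step_arm", "body": {"increments": [{"xyz":[0,0,-0.02],"rotation":[0,0,0],"hand":0.5},{"xyz":[0,0,-0.0533],"rotation":[0,0,0],"hand":0.5},{"xyz":[0,0,-0.0867],"rotation":[0,0,0],"hand":0.5},{"xyz":[0,0,-0.12],"rotation":[0,0,0],"hand":0.5},{"xyz":[0,0,-0.1533],"rotation":[0,0,0],"hand":0.5},{"xyz":[0,0,-0.1733],"rotation":[0,0,0],"hand":0.5},{"xyz":[0,0,-0.1733],"rotation":[0,0,0],"hand":0.5},{"xyz":[0,0,-0.1733],"rotation":[0,0,0],"hand":0.5}]}}

```text
clock: 14.4
eef_pos: [445.4, 19.8, 241.4]
eef_rot: [0.001, 0.025, 1.0, 0.0]
contact_force: [-0.2, 0.6, -0.6]
opening: 0.502
gripper_force: 0.0
```

Run:
```python
from h import *
from scipy.optimize import least_squares
s=arm.sense();print(s["eef_pos"],s["contact_force"])
d=snap("wrist");P=cloud(d);B=tobox(P)
m=(B[...,0]<-82)&(B[...,0]>-108)&(B[...,1]<45)&(B[...,1]>-10)&(B[...,2]>106)&(B[...,2]<165)
s=B[m];c=s.mean(0)
for _ in range(5):
    ss=s[(np.linalg.norm(s-c,axis=1)<13)&(s[:,0]<c[0]+5)]
    c=least_squares(lambda c:np.linalg.norm(ss-c,axis=1)-9,c,loss="soft_l1").x
print("knob box",c,len(ss))
cv2.imwrite("pics/w5.png",d["frame"])
```

```text
[445.39203971  19.831809   241.40564863] [-0.21987618  0.64701747 -0.60696578]
knob box [-93.5510786   15.30061743 118.12565252] 361
```

View pics/w5.png

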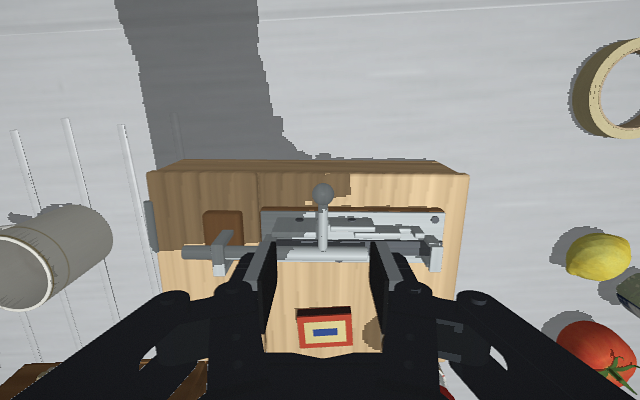

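The knob at (323,193) is down: its measured z of 118.1 is the same as when it lay in the open notch. The rod runs through the lid loop at (222,252).

```bash
python3 -c "
from cell import arm
print(arm.close_job())"
```

```text
the job is handed in; nothing more can be done
None
```

The bolt is shot about 70 mm through the lid loop, with its handle fully down in the catch notch and released. I handed in the job at about 14.5 s; the one point to note is that the wrist briefly read 12 N downward as the handle bottomed in the notch, over the 10 N limit for pressing on the strips, and I eased it at once.

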